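Set up the valve lapping head

TASK

Set up the lapping head: pull its black stop knob up to the detent and, while it is out, fit every brass drive crank lying on the bench fully down on a spindle of its own, flat matched to flat. Then, with the knob still out, use the mallet (not the fingers) to drive the sprung clutch pin all the way down, let it spring back, and stand the mallet upright on its face on the bench again. Last, push the stop knob fully home; leave the mouthpiece, cork, feeler gauge case and spring retainer where they are.

Things in the scene. Friction and masses are not known exactly. Their poses are not given: they have to be found in the camera images.
- housing: the lapping head: fixed grey housing 120 x 520 x 50 mm (x, y, z), dark steel top face at z = 50 mm; origin at the centre of its underside. Three spindles stand in a row, one in the middle and one 120 mm to each side; the stop knob and clutch pin stand on small aluminium blocks 220 mm to either side, either way round
- spindle_1: fixed steel spindle standing 45 mm out of the housing's top: D section 24 mm round, flat 7 mm from the axis, top 4 mm chamfered. Origin: on its axis at the foot, in the top face where a seated crank rests; x points out of the flat, z up. A crank fits only with its arm along this x (within 9 degrees). Any spindle takes any crank
- spindle_2: fixed steel spindle standing 45 mm out of the housing's top: D section 24 mm round, flat 7 mm from the axis, top 4 mm chamfered. Origin: on its axis at the foot, in the top face where a seated crank rests; x points out of the flat, z up. A crank fits only with its arm along this x (within 9 degrees). Any spindle takes any crank
- spindle_3: fixed steel spindle standing 45 mm out of the housing's top: D section 24 mm round, flat 7 mm from the axis, top 4 mm chamfered. Origin: on its axis at the foot, in the top face where a seated crank rests; x points out of the flat, z up. A crank fits only with its arm along this x (within 9 degrees). Any spindle takes any crank
- stop_knob (a joint): travel of the pull-knob switch, m: 0 = fully home (down), 0.025 = out at the detent (its upper stop). It moves straight up, takes about 5 N either way and stays where it is left; it may start up to 2 mm out
- knob_grip (a point): centre of the black knob head, a disc 40 mm across and 24 mm tall on a thin stem above a 58 x 58 mm aluminium block 30 mm tall; moves with the knob. Fully home it is 26 mm above the block's top, 56 mm above the housing's top face
- clutch_pin (a joint): travel of the sprung pin, m: 0 = up, 0.014 = fully down; a spring pushes it up (2 N when up, 7 N when fully down)
- pin_top (a point): centre of the flat top of the pin's steel head, 26 mm across and 10 mm thick, 58 mm above the housing's top face when up, over a 50 x 50 mm aluminium block 30 mm tall; moves with the pin
- crank_1: brass drive crank (absent in some runs), flat on the bench: hub 46 mm across, 36 mm tall, with a D-shaped through bore (27 mm across, flat 8.5 mm from the axis on the arm's side); arm 14 x 14 mm at mid height, ending in a 20 mm round boss, 70 mm from bore axis to end.. About 200 g. Origin: bore axis at the underside; x along the arm, z up
- crank_2: brass drive crank (absent in some runs), flat on the bench: hub 46 mm across, 36 mm tall, with a D-shaped through bore (27 mm across, flat 8.5 mm from the axis on the arm's side); arm 14 x 14 mm at mid height, ending in a 20 mm round boss, 70 mm from bore axis to end.. About 200 g. Origin: bore axis at the underside; x along the arm, z up
- crank_3: brass drive crank (absent in some runs), flat on the bench: hub 46 mm across, 36 mm tall, with a D-shaped through bore (27 mm across, flat 8.5 mm from the axis on the arm's side); arm 14 x 14 mm at mid height, ending in a 20 mm round boss, 70 mm from bore axis to end.. About 200 g. Origin: bore axis at the underside; x along the arm, z up
- mallet: wooden mallet standing on a face of its head: round head 40 mm across, 76 mm tall, axis upright; level handle 18 mm wide, 20 mm high, its centre 38 mm above the lower face, reaching 150 mm from the head's axis. About 300 g, centre of mass about 6 mm from the head's axis along the handle. Origin: centre of the head's lower face; z up; the handle points along -x
- mouthpiece: bystander: silver trumpet mouthpiece, 27 mm across, 87 mm tall, standing on its rim; origin at the underside
- cork_stopper: bystander: tan cork stopper, 44 mm across, 45 mm tall; origin at the underside
- gauge_case: bystander: steel feeler gauge case, 110 x 26 x 14 mm, lying flat; origin at the centre of the underside
- spring_retainer: bystander: small brass ring, 36 mm across, 14 mm tall, lying flat; origin at the underside
Things that resemble listed ones, but are neither listed nor needed, are in the scene too. Leave any pink look-alike of the crank_2 alone.

How it is judged:
By the outcome, as a careful person would: the job done as asked, in the order asked, and still so for the second after the job is handed in, with the robot touching nothing.
Of crank_1, crank_2, crank_3 only 2 to 3 are there at a start; the rules pass over those that are not, and their reading is None.
At some moment in a run one of crank_1, crank_2, crank_3 may be knocked a few centimetres aside while the robot is not near it.
It also fails if it takes over 208 s, if anything falls off the work surface, if the arm or the gripper's body presses on something with over 40 N, if the wrist force passes 120 N, or if a joint passes its speed limit or range.

ROBOT

A 7-joint arm with a two-finger parallel gripper is mounted at the origin on the work surface. World frame = base frame: x ahead of the robot, y to its left, z up, the work surface at z = 0. Lengths are in m, angles in rad, forces in N, time in s.
With the tool pointing down it reaches from about 0.425 to 1.025 m from the base axis. Payload 9.4 kg.
Tool frame: the origin (TCP) lies on the centre line of the jaws, within the pads' length; the fingertips stand 8 mm ahead of it and the grasp point (between the pads) lies 11 mm behind it; z points along the fingers, y is the line along which they close (so a half turn about z gives the same grasp; the last joint's range is limited). The gripper opens to 93 mm and grips with 3 to 60 N. Pads are 15 mm wide; open, the fingers measure 128 mm over their backs; the gripper's body (75 mm by 188 mm) begins 65 mm behind the grasp point.
Start: joints at [-1.389, 0.599, -0.003, 1.599, 0.002, 0.943, -0.08], TCP at [0.186, 0.701, 0.227] pointing down, gripper open.
Joint ranges: [-2.57, 2.57], [-0.35, 1.97], [-1.29, 1.29], [0.11, 2.56], [-1.05, 4.19], [0.11, 1.86], [-2.63, 2.63]. Speed limits (rad/s): [2.22, 2.22, 3.01, 3.01, 3.14, 3.14, 3.14].

INTERFACE

Orientations are given as a rotation vector (axis times angle).
In Python, from station import sensors, eyes, ctrl gives the robot as it stands.
- The arm moves only by the tool servo_tool, never from a script. Its argument "deltas" is a list of rows, each a list of 6 numbers: the shift along the tool's x, y, z in units of 0.75 m (1.0 is 0.75 m), then the turn, a rotation vector about the tool's x, y, z in units of 30 degrees (1.0 is 30 degrees). In form: [[dx, dy, dz, ax, ay, az], ...]. A call has 1 to 20 rows; each row is the pose to reach, as a shift and turn from the pose commanded when the call began, along the tool's axes at that moment; what a row does not reach only later rows make up. A row lasts 1/10 s, in which the tool goes at most 50 mm and 8.59 degrees, less where a joint would pass 70% of its speed; a pose out of reach is approached as far as the arm can. A call with a number of a shift or a turn outside -1 to 1 is refused whole. A call with a gripper value outside its range is refused whole. "claw" is the opening, from 0 (shut) to 1 (fully open), set as the call begins (left out, the last holds). The fingers move at their own pace and stop on an object; "newtons" is the grip in N (left out, the last holds). Time passes only in rows, so rows that repeat a pose let the fingers close. It gives the time, the measured TCP pose, the force, the opening and the grip force at its end, in the units of the state.
- sensors.get_obs(): the state, without advancing time (a new reading comes with each control period).
- eyes.grab_frame(name): name is "scene" or "top" or "wrist"; returns the picture (384x512x3 uint8, red, green, blue); there is no depth.
- eyes.camera_info(name): a dict with "fx", "fy", "cx", "cy" (pixels), "origin" and "orientation" of the camera in the world. Camera axes: x right, y down, z forward; pixel columns grow to the right and rows downward; lengths in m; the calibration is good to about 2 mm. A picture is of the moment at which its call begins: read the wrist's pose just before it. camera_info takes no time and is no camera call; for the wrist camera it gives the pose at the moment of the call.
- ctrl.finish_job(): hands the job in; it is judged then, once.
The state is a dict: "t": time; "joints": joint angles; "joint_vel": joint speeds; "tau": joint torques, N m; "eef_pos": TCP position; "ee_rot": TCP orientation; "ft_force": force on the tool from outside, world axes, zero at the start; "torque": the same for the moment, N m; "gripper_width": finger opening in m; "gripper_force": force on a finger pad.
Only numpy, scipy, OpenCV 4.12 (cv2) and the standard library are available. Lean on these libraries where they do the work, as an engineer would, in place of code of your own. Each camera call takes 0.05 s, during which the arm holds its last target. There are 200 camera calls.

## Working session

There is one attempt and no reset: what is moved stays moved. The work goes in short steps, Python scripts to look and compute and a tool call to move; the robot and the scene stay as the last step left them, time stands still between calls to the robot, and variables do not carry over. Pictures are saved under pics/ and viewed, at most 14 in all, crops included, and the job is handed in when it is done.

Besides the shell and the picture viewer there is one more tool, called after "Call:" by a JSON object that holds its "name" and its "arguments". servo_tool: Moves the arm, as the interface text tells. Shifts and turns lie within -1 to 1; 1 stands for 0.75 m of shift or 30 degrees of turn. Its arguments: {"type":"object","properties":{"deltas":{"type":"array"},"claw":{"type":"number"},"newtons":{"type":"number"}},"required":["deltas"]}

```bash
ls; mkdir -p pics; python3 - <<'E'
from station import sensors, eyes
import cv2,numpy as np
for n in("scene","top"):
    cv2.imwrite(f"pics/{n}0.png",cv2.resize(eyes.grab_frame(n)[:,:,::-1],(800,600),interpolation=cv2.INTER_CUBIC)); print(n,eyes.camera_info(n))
print(eyes.camera_info("wrist")); print(sensors.get_obs())
E
```

```text
pics
scene {'fx': 414.5252123638479, 'fy': 414.5252123638479, 'cx': 257.2387567302037, 'cy': 197.34447788622106, 'origin': array([ 1.14721672, -0.53786654,  0.8324893 ]), 'orientation': array([-2.10620984, -0.97859787,  0.43873835])}
top {'fx': 405.51741553376274, 'fy': 405.51741553376274, 'cx': 254.09820132579154, 'cy': 191.92739201860485, 'origin': array([0.28229801, 0.00727156, 1.45926627]), 'orientation': array([-2.14342687,  2.15460018, -0.16592127])}
{'fx': 275.54882799777823, 'fy': 275.54882799777823, 'cx': 253.69534404609004, 'cy': 188.51092972679763, 'origin': array([0.11155767, 0.7207857 , 0.38366028]), 'orientation': array([2.30406023, 1.77522716, 0.24720565])}
{'t': 0.1, 'joints': array([-1.38868379,  0.60005046, -0.00255887,  1.60003287,  0.00183111,
        0.9428963 , -0.07979343]), 'joint_vel': array([ 2.55639013e-03, -2.00498722e-03,  8.58302778e-04, -1.30367448e-03,
        3.17066824e-05,  5.71994671e-04, -2.26605710e-04]), 'tau': array([ 4.27469247e-03, -7.66548157e+01,  1.50200062e+00, -2.52934742e+01,
       -5.23237302e-02,  1.36196654e-02,  6.63585001e-05]), 'eef_pos': array([0.18545534, 0.70044827, 0.22584832]), 'ee_rot': array([-4.05253948e-01, -3.11531059e+00,  2.17513561e-03]), 'ft_force': array([ 0.67461884, -0.3487065 ,  0.44278964]), 'torque': array([-0.03930286, -0.01635532,  0.04386921]), 'gripper_force': 0.0, 'gripper_width': 0.09271887619383982}
```

View pics/scene0.png

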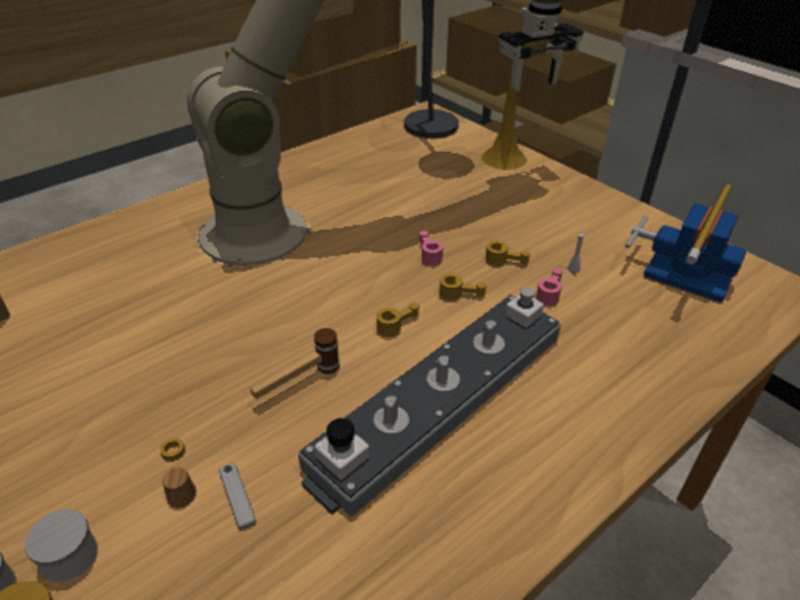

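View pics/top0.png

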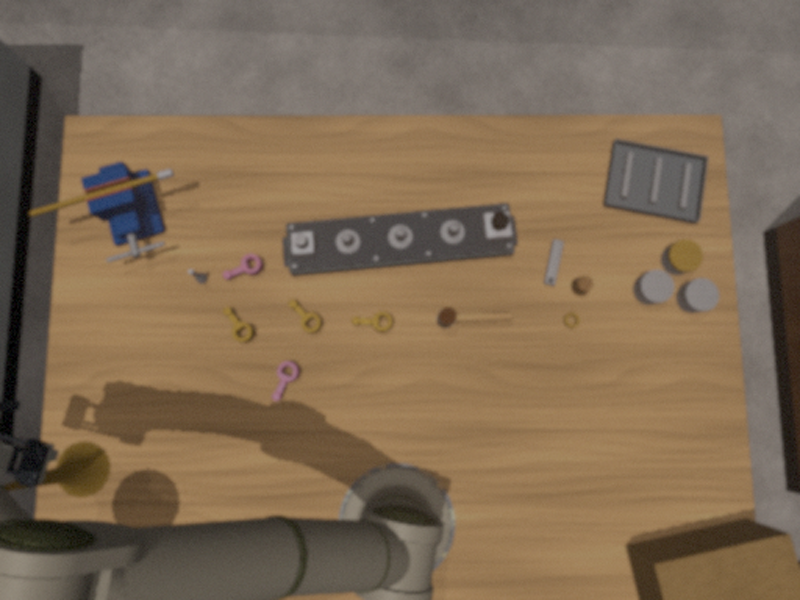

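The scene holds three brass cranks and two pink decoys. In the top view the knob is at the right end (498,221), the pin at the left end (302,241) and the mallet at (447,316).

```bash
cat > h.py <<'E'
import numpy as np, cv2
from scipy.spatial.transform import Rotation as R
from station import sensors, eyes
def ray(info,px):
    d=R.from_rotvec(info["orientation"]).apply([(px[0]-info["cx"])/info["fx"],(px[1]-info["cy"])/info["fy"],1.])
    return np.array(info["origin"]),d/np.linalg.norm(d)
def big(p): return ((p[0]+.5)/1.5625-.5,(p[1]+.5)/1.5625-.5)   # 800x600 view -> raw px
def tri(rays):
    A=sum(np.eye(3)-np.outer(d,d) for o,d in rays); b=sum((np.eye(3)-np.outer(d,d))@o for o,d in rays)
    p=np.linalg.solve(A,b); return p,max(np.linalg.norm((np.eye(3)-np.outer(d,d))@(p-o)) for o,d in rays)
def plane(info,px,z): o,d=ray(info,px); return o+d*(z-o[2])/d[2]
def proj(info,P):
    c=R.from_rotvec(info["orientation"]).inv().apply(np.array(P)-info["origin"]); return np.array([info["cx"]+info["fx"]*c[0]/c[2],info["cy"]+info["fy"]*c[1]/c[2]])
def yaw():  # azimuth of tool y, deg
    y=R.from_rotvec(sensors.get_obs()["ee_rot"]).apply([0,1,0]); return np.degrees(np.arctan2(y[1],y[0]))
def go(pos,ydeg=None):
    """deltas (in the move's units) to reach TCP pos with tool down, tool y at azimuth ydeg"""
    s=sensors.get_obs(); T=R.from_rotvec(s["ee_rot"])
    if ydeg is None: ydeg=yaw()
    a=np.radians(ydeg); y=np.array([np.cos(a),np.sin(a),0]); z=np.array([0,0,-1.]); 
    G=R.from_matrix(np.c_[np.cross(y,z),y,z])
    d=T.inv().apply(np.array(pos)-s["eef_pos"])/.75; w=(T.inv()*G).as_rotvec()/np.radians(30)
    return np.round(np.r_[d,w],4).tolist()
def snap(name,crop=None,n="wrist",size=(800,600)):
    i=eyes.camera_info(n); im=eyes.grab_frame(n)[:,:,::-1]
    np.save(f"pics/{name}.npy",im)
    import json; json.dump({k:np.array(v).tolist() for k,v in i.items()},open(f"pics/{name}.json","w"))
    cv2.imwrite(f"pics/{name}.png",cv2.resize(im,size,interpolation=cv2.INTER_CUBIC)); return i
def load(name):
    import json; return {k:(np.array(v) if isinstance(v,list) else v) for k,v in json.load(open(f"pics/{name}.json")).items()},np.load(f"pics/{name}.npy")
E
python3 - <<'E'
from h import *
S,T=eyes.camera_info("scene"),eyes.camera_info("top")
for n,s,t in [("sR",(392,402),(452,229)),("sM",(444,360),(400,234)),("sL",(491,327),(348,239)),("knob",(341,426),(498,219)),("pin",(526,294),(302,240)),("mallet",(326,335),(447,316)),("cA",(388,315),(382,321)),("cB",(451,281),(311,322)),("cC",(497,246),(243,331)),("cAe",(413,309),(358,321)),("cBe",(481,291),(294,303)),("cCe",(524,259),(231,312)),("pinkhub",(549,285),(254,264))]:
    p,e=tri([ray(S,big(s)),ray(T,big(t))]); print(n,p.round(3),round(e,4))
print(yaw()); print(go([.62,.02,.40],0))
E
```

```text
sR [ 0.645 -0.126  0.086] 0.0012
sM [ 0.634 -0.009  0.091] 0.0022
sL [0.625 0.107 0.087] 0.0037
knob [ 0.657 -0.225  0.119] 0.0009
pin [0.617 0.205 0.104] 0.0015
mallet [ 0.451 -0.112  0.076] 0.0016
cA [0.445 0.031 0.037] 0.0007
cB [0.444 0.192 0.035] 0.0016
cC [0.424 0.344 0.04 ] 0.0021
cAe [0.448 0.088 0.022] 0.0027
cBe [0.49  0.233 0.017] 0.0009
cCe [0.471 0.379 0.016] 0.0031
pinkhub [0.579 0.325 0.039] 0.0039
75.17663615854214
[-0.7923, -0.7292, -0.2311, -0.0021, 0.002, 2.5059]
```

```bash
python3 - <<'E'
from h import *
i=eyes.camera_info("wrist"); print(R.from_rotvec(i["orientation"]).as_matrix().round(2)); print(go([.56,-.06,.30],0))
E
```

```text
[[ 0.26  0.93  0.27]
 [ 0.97 -0.24 -0.07]
 [-0.    0.28 -0.96]]
[-0.7422, -0.8526, -0.0976, -0.0021, 0.002, 2.5059]
```

Call:
{"name": "servo_tool", "arguments": {"deltas": [[-0.54,-0.82,-0.1,0,0,-0.6],[-0.54,-0.82,-0.1,0,0,-0.6],[-0.54,-0.82,-0.1,0,0,-0.6],[-0.54,-0.82,-0.1,0,0,-0.6],[-0.54,-0.82,-0.1,0,0,-0.6],[-0.54,-0.82,-0.1,0,0,-0.6],[-0.54,-0.82,-0.1,0,0,-0.6],[-0.54,-0.82,-0.1,0,0,-0.6],[-0.54,-0.82,-0.1,0,0,-0.6],[-0.54,-0.82,-0.1,0,0,-0.6],[-0.54,-0.82,-0.1,0,0,-0.6],[-0.54,-0.82,-0.1,0,0,-0.6],[-0.54,-0.82,-0.1,0,0,-0.6],[-0.54,-0.82,-0.1,0,0,-0.6],[-0.54,-0.82,-0.1,0,0,-0.6],[-0.54,-0.82,-0.1,0,0,-0.6],[-0.54,-0.82,-0.1,0,0,-0.6],[-0.54,-0.82,-0.1,0,0,-0.6],[-0.54,-0.82,-0.1,0,0,-0.6],[-0.54,-0.82,-0.1,0,0,-0.6]]}}

```text
t: 2.1
eef_pos: [0.4194, 0.0037, 0.3015]
ee_rot: [0.09, -3.14, -0.0]
ft_force: [-0.1, -0.5, 0.3]
gripper_width: 0.0927
gripper_force: 0.0
```

```bash
python3 - <<'E'
from h import *
s=sensors.get_obs();print(s["t"],s["eef_pos"],yaw(),s["joint_vel"].round(3)); i=snap("w1"); print(i["origin"])
print(go([.53,0,.30],90))
E
```

```text
2.1 [0.41943105 0.00367528 0.30151703] 93.2899340175049 [ 0.003 -0.     0.005 -0.002 -0.001  0.001 -0.   ]
[ 3.43131921e-01 -2.18510938e-04  4.59354833e-01]
[-0.1468, -0.0131, 0.002, 0.0001, -0.0003, 0.1091]
```

View pics/w1.png

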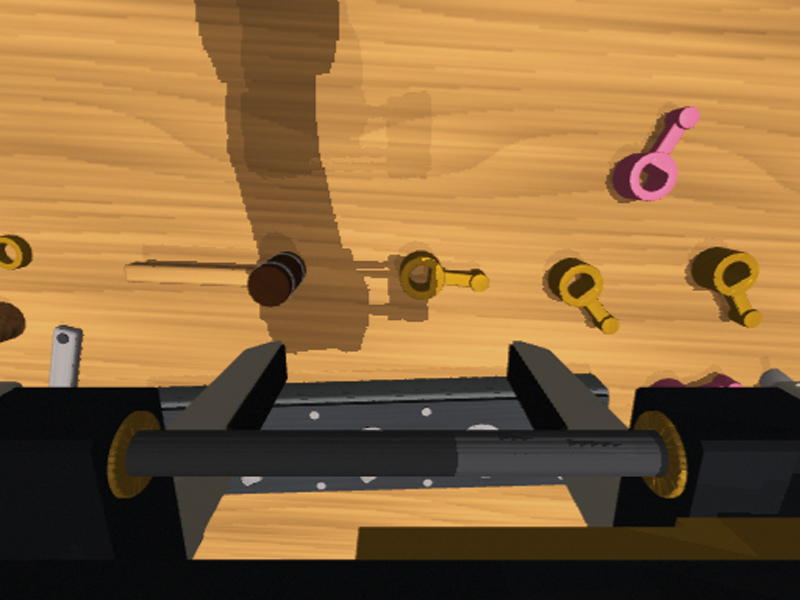

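The wrist view, with up pointing toward the base, shows crank hubs at (419,275), (580,283) and (737,272) and the mallet head at (275,280). The gripper hides the lower half of the image. I'll move over the housing next.

Call:
{"name": "servo_tool", "arguments": {"deltas": [[-0.1,0,0,0,0,0],[-0.2,0,0,0,0,0],[-0.29,0,0,0,0,0],[-0.29,0,0,0,0,0],[-0.29,0,0,0,0,0],[-0.29,0,0,0,0,0],[-0.29,0,0,0,0,0]]}}

```text
t: 2.85
eef_pos: [0.636, 0.015, 0.3009]
ee_rot: [0.088, -3.139, 0.0]
ft_force: [-0.6, 0.6, -0.3]
gripper_width: 0.0925
gripper_force: 0.0
```

```bash
python3 - <<'E'
from h import *
s=sensors.get_obs();print(s["t"],s["eef_pos"],yaw()); i=snap("w2"); 
S=[(.645,-.126,.09),(.634,-.009,.09),(.625,.107,.09),(.657,-.225,.12),(.617,.205,.104)]
for p in S: print(proj(i,p)*1.5625)
im=np.load("pics/w2.npy")
tiles=[]
for p in S:
    u,v=proj(i,p).astype(int); x=np.clip(u-33,0,512-66);y=np.clip(v-33,0,384-66); print(x,y)
    tiles.append(cv2.resize(im[y:y+66,x:x+66],(264,264),interpolation=cv2.INTER_CUBIC))
tiles.append(tiles[0]*0)
cv2.imwrite("pics/w2t.png",np.vstack([np.hstack(tiles[:3]),np.hstack(tiles[3:])]))
E
```

```text
2.85 [0.63600795 0.01503407 0.30094091] 93.19991228994975
[234.31554406 263.82404278]
[368.674196   258.91207805]
[502.54083659 256.17173513]
[ 98.97596892 279.13621579]
[624.36717816 256.44572864]
116 135
202 132
288 130
30 145
366 131
```

View pics/w2t.png

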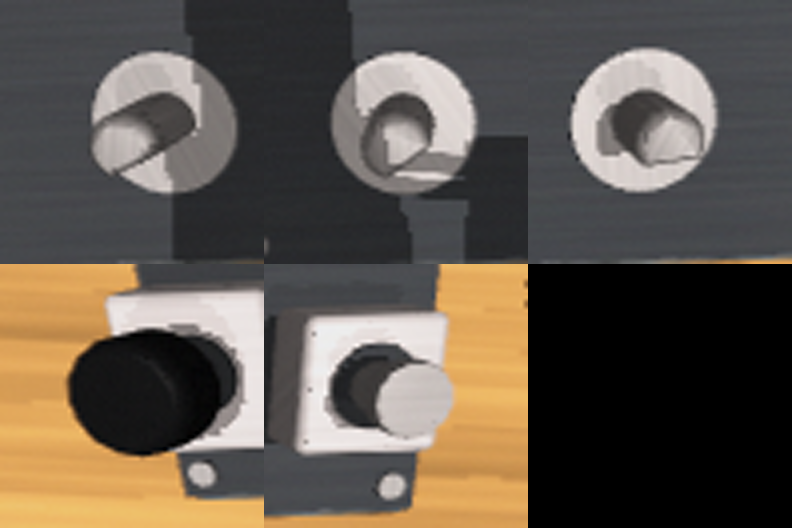

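```bash
python3 - <<'E'
from h import *
i,im=load("w2")
c=[(116+164.5/4-.375,135+122.5/4-.375),(202+139.5/4-.375,132+123/4-.375),(288+116/4-.375,130+120/4-.375)]
P=[plane(i,q,.05) for q in c]; print(np.round(P,4)); d=P[2]-P[0]; print(np.linalg.norm(d),np.degrees(np.arctan2(d[1],d[0])))
t=[]
for p in P:
    u,v=proj(i,p+[0,0,.045]).astype(int); print(u-13,v-13, proj(i,p+[0,0,.045]))
    t.append(cv2.resize(im[v-13:v+13,u-13:u+13],(260,260),interpolation=cv2.INTER_CUBIC))
cv2.imwrite("pics/w2z.png",cv2.convertScaleAbs(np.hstack(t),alpha=1.1))
E
```

```text
[[ 0.6481 -0.1304  0.05  ]
 [ 0.6369 -0.0106  0.05  ]
 [ 0.6259  0.1091  0.05  ]]
0.24052238363608539 95.28387083625685
132 158 [145.43999458 171.67317504]
221 155 [234.46062947 168.48534433]
310 152 [323.96514374 165.43399163]
```

View pics/w2z.png

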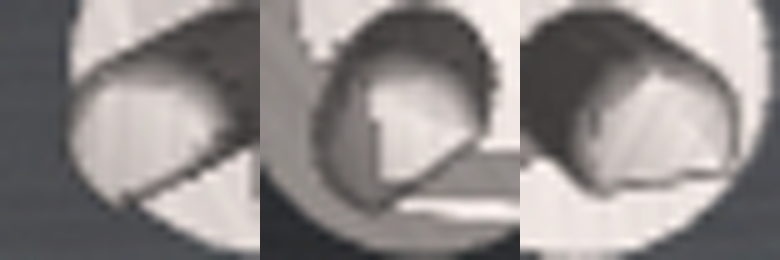

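```bash
python3 - <<'E'
from h import *
i,im=load("w2")
P=[(.6481,-.1304),(.6369,-.0106),(.6259,.1091)]
o=[(132,158),(221,155),(310,152)]
L=[((122,200),(250,145)),((115,212),(230,130)),((80,190),(215,175))]
for p,q,l in zip(P,o,L):
  for z in(.091,.095):
    a,b=[plane(i,(q[0]+e[0]/10-.45,q[1]+e[1]/10-.45),z)[:2] for e in l]
    d=b-a; n=np.array([d[1],-d[0]])/np.linalg.norm(d); m=(a+b)/2-p
    print(z,np.linalg.norm(d).round(4),"az",np.degrees(np.arctan2(n[1],n[0])).round(1),"dist",(m@n).round(4),"along",(m@d/np.linalg.norm(d)).round(4))
# knob/pin
kx=[(30,145),(366,131)]
print("pin",plane(i,(366+(415-264)/4-.4,131+(400-264)/4-.4),.108))
print("knob flange/stem hole", plane(i,(366+(372-264)/4-.4,131+(398-264)/4-.4),.08))
h=np.array([-np.sin(np.radians(5.28)),0]);u=np.array([np.cos(np.radians(95.28)),np.sin(np.radians(95.28))])
print("pin calc",np.array(P[1])+.22*u,"knob calc",np.array(P[1])-.22*u)
k=np.r_[np.array(P[1])-.22*u,.106]
print("knob top px in tile", [(proj(i,k+[0,0,dz])-[30,145]+.4)*4 for dz in(.012,.014)])
print(go([k[0],k[1],.25],95.3))
E
```

```text
0.091 0.0199 az 26.1 dist 0.0065 along 0.0019
0.095 0.0197 az 26.1 dist 0.0063 along 0.0037
0.091 0.0196 az 39.0 dist 0.0067 along 0.0003
0.095 0.0194 az 39.0 dist 0.0061 along 0.001
0.091 0.0183 az 9.8 dist 0.007 along 0.0011
0.095 0.0181 az 9.8 dist 0.0061 along 0.0002
pin [0.61669799 0.20778113 0.108     ]
knob flange/stem hole [0.62137613 0.20836122 0.08      ]
pin calc [0.61665494 0.20846651] knob calc [ 0.65714506 -0.22966651]
knob top px in tile [array([124.43774152, 134.31950266]), array([120.17720076, 135.82174473])]
[-0.0106, -0.3272, 0.0685, 0.0, -0.0023, -0.0704]
```

Call:
{"name": "servo_tool", "arguments": {"deltas": [[-0.0106,-0.3272,0.0685,0,-0.0023,-0.07],[-0.0106,-0.3272,0.0685,0,-0.0023,-0.07],[-0.0106,-0.3272,0.0685,0,-0.0023,-0.07],[-0.0106,-0.3272,0.0685,0,-0.0023,-0.07],[-0.0106,-0.3272,0.0685,0,-0.0023,-0.07],[-0.0106,-0.3272,0.0685,0,-0.0023,-0.07],[-0.0106,-0.3272,0.0685,0,-0.0023,-0.07],[-0.0106,-0.3272,0.0685,0,-0.0023,-0.07],[-0.0106,-0.3272,0.11,0,-0.0023,-0.07],[-0.0106,-0.3272,0.15,0,-0.0023,-0.07],[-0.0106,-0.3272,0.19,0,-0.0023,-0.07],[-0.0106,-0.3272,0.22,0,-0.0023,-0.07],[-0.0106,-0.3272,0.25,0,-0.0023,-0.07],[-0.0106,-0.3272,0.271,0,-0.0023,-0.07],[-0.0106,-0.3272,0.271,0,-0.0023,-0.07],[-0.0106,-0.3272,0.271,0,-0.0023,-0.07]]}}

```text
t: 4.5
eef_pos: [0.6588, -0.2291, 0.0991]
ee_rot: [-0.146, 3.136, 0.0]
ft_force: [-1.2, 0.0, 0.7]
gripper_width: 0.0925
gripper_force: 0.0
```

Call:
{"name": "servo_tool", "arguments": {"deltas": [[0,0,0,0,0,0],[0,0,0,0,0,0],[0,0,0,0,0,0],[0,0,0,0,0,0],[0,0,0,0,0,0],[0,0,0,0,0,0],[0,0,0,0,0,0],[0,0,0,0,0,0]], "claw": 0, "newtons": 25}}

```text
t: 5.3
eef_pos: [0.6584, -0.2299, 0.0984]
ee_rot: [-0.144, 3.137, -0.0]
ft_force: [-0.0, 0.5, 0.5]
gripper_width: 0.0388
gripper_force: 25.0
```

Call:
{"name": "servo_tool", "arguments": {"deltas": [[0,0,-0.01,0,0,0],[0,0,-0.02,0,0,0],[0,0,-0.028,0,0,0],[0,0,-0.033,0,0,0],[0,0,-0.036,0,0,0],[0,0,-0.036,0,0,0],[0,0,-0.036,0,0,0]]}}

```text
t: 6.0
eef_pos: [0.6578, -0.2299, 0.1236]
ee_rot: [0.144, -3.138, -0.0]
ft_force: [5.0, -3.5, -21.6]
gripper_width: 0.0391
gripper_force: 25.0
```

Call:
{"name": "servo_tool", "arguments": {"deltas": [[0,0,0,0,0,0],[0,0,0,0,0,0],[0,0,0,0,0,0],[0,0,0,0,0,0],[0,0,-0.05,0,0,0],[0,0,-0.11,0,0,0],[0,0,-0.17,0,0,0],[0,0,-0.17,0,0,0],[0,0,-0.17,0,0,0]], "claw": 1}}

```text
t: 6.9
eef_pos: [0.6586, -0.2299, 0.2546]
ee_rot: [-0.144, 3.134, -0.001]
ft_force: [-0.8, -0.2, -0.7]
gripper_width: 0.0931
gripper_force: 0.0
```

```bash
python3 - <<'E'
from h import *
s=sensors.get_obs();print(s["t"],s["eef_pos"],s["joints"].round(2)); snap("w3")
print(go([.43,.09,.25],95.3))
E
```

```text
6.9 [ 0.65858849 -0.22992294  0.25461977] [ 0.13  0.54  0.2   1.65 -0.13  0.95  2.04]
[0.2634, 0.4523, 0.0037, 0.0003, 0.0032, -0.0005]
```

Call:
{"name": "servo_tool", "arguments": {"deltas": [[0.2634,0.4523,0.0037,0,0,0],[0.2634,0.4523,0.0037,0,0,0],[0.2634,0.4523,0.0037,0,0,0],[0.2634,0.4523,0.0037,0,0,0],[0.2634,0.4523,0.0037,0,0,0],[0.2634,0.4523,0.0037,0,0,0],[0.2634,0.4523,0.0037,0,0,0],[0.2634,0.4523,0.0037,0,0,0],[0.2634,0.4523,0.0037,0,0,0],[0.2634,0.4523,0.0037,0,0,0],[0.2634,0.4523,0.0037,0,0,0],[0.2634,0.4523,0.0037,0,0,0]]}}

```text
t: 8.15
eef_pos: [0.4309, 0.0886, 0.2495]
ee_rot: [-0.141, 3.138, -0.001]
ft_force: [0.8, 0.0, 0.4]
gripper_width: 0.093
gripper_force: 0.0
```

```bash
python3 - <<'E'
from h import *
s=sensors.get_obs();print(s["t"],s["eef_pos"],s["joint_vel"].round(3)); snap("w4")
i,im=load("w4")
hsv=cv2.cvtColor(im,cv2.COLOR_BGR2HSV)
for p in [(.445,.031,.036),(.444,.192,.036),(.424,.344,.036)]: print(proj(i,p))
u,v=proj(i,(.445,.031,.02)).astype(int); print(hsv[v-2:v+3,u+28:u+33].reshape(-1,3)[:6], hsv[60,60],hsv[100,250])
k,im3=load("w3"); kp=proj(k,(.657,-.2297,.143)); print("knob expected px",kp)
t=[cv2.resize(im[110:240,170:370],(800,520),interpolation=cv2.INTER_CUBIC)]
cv2.imwrite("pics/w4z.png",cv2.resize(im[80:280,230:496],(798,600),interpolation=cv2.INTER_CUBIC))
E
```

```text
8.15 [0.43086022 0.08858207 0.24950911] [ 0.002 -0.003 -0.003  0.002  0.002  0.004 -0.002]
[211.13783218 173.68119803]
[326.64148509 183.19302657]
[437.46931743 178.90992289]
[[ 16 169 110]
 [ 15 162 123]
 [ 16 160 126]
 [ 15 161 127]
 [ 15 161 127]
 [ 20 223  63]] [ 17 154 212] [ 17 152 225]
knob expected px [253.81649473 185.84560643]
```

View pics/w4.png

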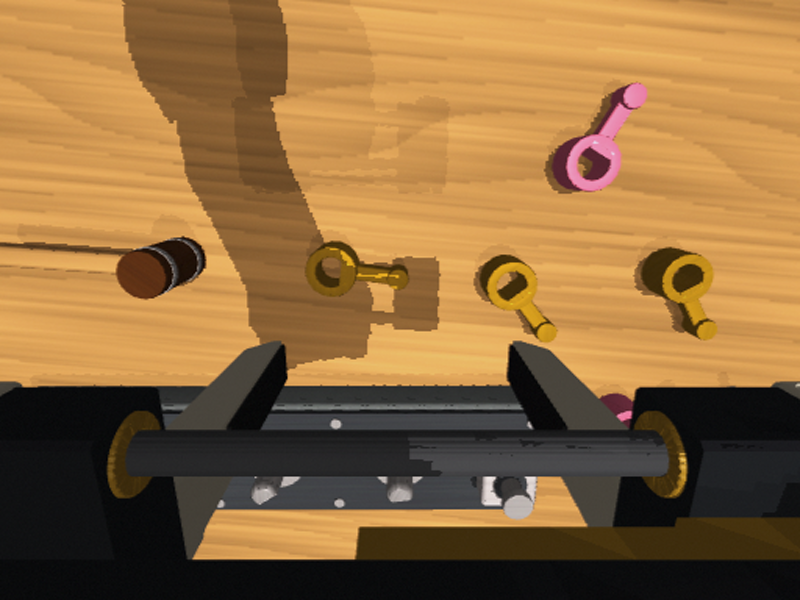

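```bash
cat >> h.py <<'E'
from scipy.optimize import minimize
def circ(x,y,r,zs): 
    a=np.linspace(0,2*np.pi,40); return [(x+r*np.cos(t),y+r*np.sin(t),z) for z in zs for t in a]
def sil(i,parts,S=4):
    m=np.zeros((384*S,512*S),np.uint8)
    for pts in parts:
        q=np.array([proj(i,p) for p in pts]); h=cv2.convexHull((((q+.5)*S)*16).astype(np.int32)); cv2.fillConvexPoly(m,h,255,shift=4)
    return cv2.resize(m,(512,384),interpolation=cv2.INTER_AREA)/255.
def crank(x,y,t,z=0):
    c,s=np.cos(t),np.sin(t); W=lambda u,v,w:(x+c*u-s*v,y+s*u+c*v,z+w)
    return [circ(x,y,.023,(z,z+.036)),[W(u,v,w) for u in(.015,.06) for v in(-.007,.007) for w in(.011,.025)],circ(*W(.06,0,0)[:2],.010,(z+.011,z+.025))]
def brass(im):
    h=cv2.cvtColor(im,cv2.COLOR_BGR2HSV); return ((h[...,0]>=18)&(h[...,0]<=30)&(h[...,1]>185)).astype(np.uint8)
def fitcrank(name,x,y,tdeg,z=0,r=.06):
    i,im=load(name); m=brass(im); u,v=proj(i,(x,y,z+.018)).astype(int); k=int(.11*i["fx"]/(i["origin"][2]-z))
    w=np.zeros_like(m); w[max(0,v-k):v+k,max(0,u-k):u+k]=1; m=cv2.morphologyEx(m*w,cv2.MORPH_CLOSE,np.ones((3,3)))
    n,l,st,_=cv2.connectedComponentsWithStats(m); m=(l==1+np.argmax(st[1:,4])).astype(np.uint8)
    cs,_=cv2.findContours(m,cv2.RETR_EXTERNAL,cv2.CHAIN_APPROX_NONE); f=cv2.drawContours(m*0,cs,-1,1,-1).astype(float)
    cost=lambda q:np.abs(sil(i,crank(q[0]/100,q[1]/100,q[2]/10,z))-f).sum()
    b=minimize(cost,[x*100,y*100,np.radians(tdeg)*10],method="Nelder-Mead",options=dict(initial_simplex=[[x*100+a,y*100+b_,np.radians(tdeg)*10+c] for a,b_,c in((0,0,0),(1,0,0),(0,1,0),(0,0,3))],xatol=.005,fatol=.05))
    return b.x[0]/100,b.x[1]/100,np.degrees(b.x[2]*.1),b.fun,f.sum()
E
python3 - <<'E'
from h import *
for n in("w4","w1"):
  for g in [(.445,.031,87),(.444,.192,42),(.424,.344,37)]: print(n,np.round(fitcrank(n,*g),4))
k,im=load("w3"); g=cv2.cvtColor(im,cv2.COLOR_BGR2GRAY)[140:230,200:310]; ys,xs=np.where(g<45); print("knob dark",xs.min()+200,xs.max()+200,ys.min()+140,ys.max()+140)
q=[proj(k,p) for z in(.1315-.012,.143) for p in circ(.657,-.2297,.02,(z,))]; print(np.min(q,0),np.max(q,0))
E
```

```text
w4 [4.45300e-01 3.09000e-02 8.73501e+01 9.73686e+01 1.32000e+03]
w4 [4.44300e-01 1.93600e-01 4.40822e+01 8.56549e+01 1.28700e+03]
w4 [4.233000e-01 3.481000e-01 3.722360e+01 1.322157e+02 1.624000e+03]
w1 [4.44900e-01 3.12000e-02 8.67215e+01 7.25961e+01 1.00000e+03]
w1 [4.44300e-01 1.93700e-01 4.38581e+01 7.94235e+01 1.08100e+03]
w1 [4.234000e-01 3.479000e-01 3.733820e+01 1.140235e+02 1.352000e+03]
knob dark 218 289 140 205
[234.1219317  162.05015163] [273.48637845 204.41487829]
```

Call:
{"name": "servo_tool", "arguments": {"deltas": [[0,0,0,0,0,1],[0,0,0,0,0,1],[0,0,0,0,0,1],[0,0,0,0,0,1]]}}

```text
t: 8.6
eef_pos: [0.4307, 0.0889, 0.2497]
ee_rot: [0.684, 3.065, -0.0]
ft_force: [0.1, -0.2, -0.4]
gripper_width: 0.0932
gripper_force: 0.0
```

Call:
{"name": "servo_tool", "arguments": {"deltas": [[0,0,0,0,0,1],[0,0,0,0,0,1],[0,0,0,0,0,1],[0,0,0,0,0,1]]}}

```text
t: 9.0
eef_pos: [0.4307, 0.0889, 0.2497]
ee_rot: [1.454, 2.784, 0.0]
ft_force: [-0.4, -0.4, -0.3]
gripper_width: 0.0928
gripper_force: 0.0
```

Call:
{"name": "servo_tool", "arguments": {"deltas": [[0,0,0,0,0,1],[0,0,0,0,0,1],[0,0,0,0,0,1],[0,0,0,0,0,1],[0,0,0,0,0,1]], "claw": 0.8}}

```text
t: 9.5
eef_pos: [0.4307, 0.0891, 0.2497]
ee_rot: [2.119, 2.318, 0.001]
ft_force: [0.2, 0.3, 0.3]
gripper_width: 0.0745
gripper_force: 0.0
```

```bash
python3 - <<'E'
from h import *
s=sensors.get_obs();print(s["t"],s["eef_pos"],yaw(),s["joints"].round(2)); snap("w5")
try: print(np.round(fitcrank("w5",.4451,.0311,87),4))
except Exception as e: print(e)
print(go([.4451,.0311,.12],-3)); print(go([.4451,.0311,.025],-3))
E
```

```text
9.5 [0.43066461 0.08909191 0.24972615] 5.135497963762122 [-0.74  0.24  0.51  2.22 -0.18  0.72 -0.02]
[4.45500e-01 3.16000e-02 8.75107e+01 9.29843e+01 1.20900e+03]
[-0.0789, 0.0119, 0.173, 0.0022, 0.0008, 0.277]
[-0.0788, 0.0118, 0.2997, 0.0022, 0.0008, 0.277]
```

Call:
{"name": "servo_tool", "arguments": {"deltas": [[-0.0785,0.012,0.05,0.002,0,0.27],[-0.0785,0.012,0.1,0.002,0,0.27],[-0.0785,0.012,0.15,0.002,0,0.27],[-0.0785,0.012,0.15,0.002,0,0.27],[-0.0785,0.012,0.2,0.002,0,0.27],[-0.0785,0.012,0.24,0.002,0,0.27],[-0.0785,0.012,0.27,0.002,0,0.27],[-0.0785,0.012,0.29,0.002,0,0.27],[-0.0785,0.012,0.2997,0.002,0,0.27],[-0.0785,0.012,0.2997,0.002,0,0.27],[-0.0785,0.012,0.2997,0.002,0,0.27]]}}

```text
t: 10.65
eef_pos: [0.4456, 0.0322, 0.0261]
ee_rot: [2.275, 2.166, 0.002]
ft_force: [-0.5, -0.2, 0.2]
gripper_width: 0.0745
gripper_force: 0.0
```

Call:
{"name": "servo_tool", "arguments": {"deltas": [[0,0,0,0,0,0],[0,0,0,0,0,0],[0,0,0,0,0,0],[0,0,0,0,0,0],[0,0,0,0,0,0],[0,0,0,0,0,0]], "claw": 0, "newtons": 25}}

```text
t: 11.25
eef_pos: [0.4451, 0.0321, 0.0253]
ee_rot: [2.275, 2.166, 0.001]
ft_force: [-0.3, 0.2, 6.8]
gripper_width: 0.0464
gripper_force: 25.0
```

Call:
{"name": "servo_tool", "arguments": {"deltas": [[0,0,-0.03,0,0,0],[0,0,-0.08,0,0,0],[0,0,-0.14,0,0,0],[0,0,-0.2,0,0,0],[0,0,-0.22,0,0,0],[0,0,-0.22,0,0,0],[0,0,-0.22,0,0,0]]}}

```text
t: 11.95
eef_pos: [0.4445, 0.0324, 0.1896]
ee_rot: [-2.274, -2.167, -0.0]
ft_force: [-0.3, 1.1, -1.6]
gripper_width: 0.0458
gripper_force: 25.0
```

```bash
python3 - <<'E'
from h import *
s=sensors.get_obs();print(s["t"],s["eef_pos"],yaw(),s["gripper_width"],s["gripper_force"]); snap("w6")
for n,f,y in (("sR",(.6481,-.1304),-64),): print(n,go([*f,.19],y))
E
```

```text
11.95 [0.44451166 0.03240633 0.18960967] -2.7789555727953603 0.04578795443738508 24.999656975269318
sR [-0.2033, 0.2821, -0.0015, -0.0021, 0.0017, 2.0401]
```

View pics/w6.png

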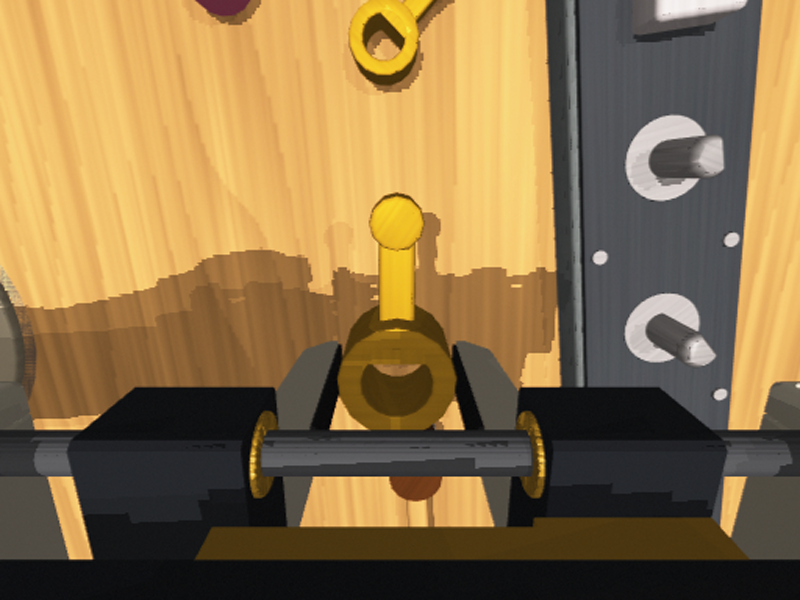

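```bash
cat >> h.py <<'E'
def tool(p):
    s=sensors.get_obs(); return R.from_rotvec(s["ee_rot"]).inv().apply(np.array(p)-s["eef_pos"])
E
python3 - <<'E'
from h import *
i,im=load("w6"); z0=.1896-.0253
b=tool(plane(i,big((397,222)),z0+.025)); h=tool(plane(i,big((397,380)),z0+.036)); print("boss",b.round(4),"hub",h.round(4))
# base edge arm: centre line column at hub side
E
```

```text
boss [ 0.0595  0.0005 -0.0002] hub [ 0.0016  0.0005 -0.0112]
```

Call:
{"name": "servo_tool", "arguments": {"deltas": [[-0.2033,0.2821,-0.0015,0,0,1],[-0.2033,0.2821,-0.0015,0,0,1],[-0.2033,0.2821,-0.0015,0,0,1],[-0.2033,0.2821,-0.0015,0,0,1],[-0.2033,0.2821,-0.0015,0,0,1],[-0.2033,0.2821,-0.0015,0,0,1],[-0.2033,0.2821,-0.0015,0,0,1],[-0.2033,0.2821,-0.0015,0,0,1],[-0.2033,0.2821,-0.0015,0,0,1],[-0.2033,0.2821,-0.0015,0,0,1]]}}

```text
t: 13.0
eef_pos: [0.6479, -0.1295, 0.1911]
ee_rot: [-2.757, -1.504, -0.0]
ft_force: [0.5, 0.3, -1.6]
gripper_width: 0.0458
gripper_force: 25.0
```

Call:
{"name": "servo_tool", "arguments": {"deltas": [[0,0,0,0,0,1],[0,0,0,0,0,1],[0,0,0,0,0,1],[0,0,0,0,0,1],[0,0,0,0,0,1],[0,0,0,0,0,1]]}}

```text
t: 13.6
eef_pos: [0.6485, -0.13, 0.1914]
ee_rot: [-3.052, -0.743, -0.001]
ft_force: [-0.1, 0.5, -3.0]
gripper_width: 0.0458
gripper_force: 25.0
```

```bash
python3 - <<'E'
from h import *
s=sensors.get_obs();print(s["t"],s["eef_pos"],yaw(),s["joints"].round(2)); snap("w7")
print(go([.6481,-.1304,.124],-64))
E
```

```text
13.6 [ 0.64854485 -0.12996415  0.19140377] -62.63994237785596 [-0.37  0.69  0.81  1.82 -0.62  0.91 -0.37]
[-0.0008, -0.0, 0.0899, -0.0004, -0.001, 0.0447]
```

Call:
{"name": "servo_tool", "arguments": {"deltas": [[-0.0005,0,0.04,0,0,0.044],[-0.0005,0,0.075,0,0,0.044],[-0.0005,0,0.09,0,0,0.044],[-0.0005,0,0.09,0,0,0.044],[-0.0005,0,0.096,0,0,0.044],[-0.0005,0,0.101,0,0,0.044],[-0.0005,0,0.106,0,0,0.044],[-0.0005,0,0.106,0,0,0.044]]}}

```text
t: 14.45
eef_pos: [0.6486, -0.1307, 0.1118]
ee_rot: [-3.062, -0.703, -0.001]
ft_force: [0.6, 0.8, -1.5]
gripper_width: 0.0458
gripper_force: 25.0
```

Call:
{"name": "servo_tool", "arguments": {"deltas": [[0,0,0.008,0,0,0],[0,0,0.016,0,0,0],[0,0,0.024,0,0,0],[0,0,0.032,0,0,0],[0,0,0.038,0,0,0],[0,0,0.043,0,0,0],[0,0,0.046,0,0,0],[0,0,0.046,0,0,0],[0,0,0.046,0,0,0]]}}

```text
t: 15.35
eef_pos: [0.6486, -0.1307, 0.0773]
ee_rot: [-3.062, -0.703, -0.001]
ft_force: [3.6, 1.2, -2.9]
gripper_width: 0.0464
gripper_force: 25.0
```

Call:
{"name": "servo_tool", "arguments": {"deltas": [[0,0,0.0025,0,0,0],[0,0,0.0025,0,0,0]]}}

```text
t: 15.55
eef_pos: [0.6487, -0.1309, 0.0756]
ee_rot: [3.062, 0.703, 0.001]
ft_force: [3.2, 1.1, -1.8]
gripper_width: 0.0459
gripper_force: 25.0
```

Call:
{"name": "servo_tool", "arguments": {"deltas": [[0,0,0,0,0,0],[0,0,0,0,0,0],[0,0,0,0,0,0],[0,0,0,0,0,0],[0,0,-0.04,0,0,0],[0,0,-0.1,0,0,0],[0,0,-0.16,0,0,0],[0,0,-0.2,0,0,0],[0,0,-0.2,0,0,0],[0,0,-0.2,0,0,0]], "claw": 0.75}}

```text
t: 16.55
eef_pos: [0.6483, -0.1307, 0.2257]
ee_rot: [-3.062, -0.703, -0.002]
ft_force: [-0.4, -1.3, -0.4]
gripper_width: 0.0698
gripper_force: 0.0
```

```bash
python3 - <<'E'
from h import *
s=sensors.get_obs();print(s["t"],s["eef_pos"],yaw(),s["joints"].round(2)); snap("w8")
for z in(.05,.055,.06,.07): print(z,np.round(fitcrank("w8",.6481,-.1304,26,z),4))
print(go([.444,.17,.23],-64))
E
```

```text
16.55 [ 0.64834405 -0.13069978  0.22570014] -64.13232622295838 [-0.4   0.66  0.85  1.79 -0.59  0.97 -0.42]
0.05 [ 6.47500e-01 -1.30700e-01  2.59056e+01  1.75251e+02  1.85600e+03]
0.055 [ 6.479000e-01 -1.312000e-01  2.641340e+01  2.402902e+02  1.856000e+03]
0.06 [ 6.483000e-01 -1.308000e-01  2.639740e+01  3.095137e+02  1.856000e+03]
0.07 [ 6.499000e-01 -1.304000e-01  2.650950e+01  4.596627e+02  1.856000e+03]
[-0.0699, -0.4791, -0.0067, -0.0018, 0.0006, -0.0044]
```

Call:
{"name": "servo_tool", "arguments": {"deltas": [[-0.0987,-0.493,-0.007,0,0,-0.6],[-0.0987,-0.493,-0.007,0,0,-0.6],[-0.0987,-0.493,-0.007,0,0,-0.6],[-0.0987,-0.493,-0.007,0,0,-0.6],[-0.0987,-0.493,-0.007,0,0,-0.6],[-0.0987,-0.493,-0.007,0,0,-0.6],[-0.0987,-0.493,-0.007,0,0,-0.6],[-0.0987,-0.493,-0.007,0,0,-0.6],[-0.0987,-0.493,-0.007,0,0,-0.6],[-0.0987,-0.493,-0.007,0,0,-0.6],[-0.0987,-0.493,-0.007,0,0,-0.6],[-0.0987,-0.493,-0.007,0,0,-0.6],[-0.0987,-0.493,-0.007,0,0,-0.6]]}}

```text
t: 17.9
eef_pos: [0.4211, 0.1685, 0.2305]
ee_rot: [2.915, 1.17, 0.0]
ft_force: [0.3, -0.7, -0.3]
gripper_width: 0.0696
gripper_force: 0.0
```

```bash
python3 - <<'E'
from h import *
s=sensors.get_obs();print(s["t"],s["eef_pos"],yaw(),s["joints"].round(2)); snap("w9"); snap("t2",n="top")
B=fitcrank("w9",.4443,.1937,44); print(np.round(B,4))
for g in [(.4443,.1937,44),(.4233,.348,37)]: print("top",np.round(fitcrank("t2",*g),4))
print(go([B[0],B[1],.025],B[2]-90))
E
```

```text
17.9 [0.42110446 0.1685162  0.23054522] -46.26831668085056 [-1.18  0.38  0.92  2.23 -0.46  0.73 -0.74]
[4.610000e-01 2.306000e-01 4.295200e+01 2.115412e+02 1.454000e+03]Traceback (most recent call last):
  File "<stdin>", line 4, in <module>
  File "h.py", line 47, in fitcrank
    n,l,st,_=cv2.connectedComponentsWithStats(m); m=(l==1+np.argmax(st[1:,4])).astype(np.uint8)
                                                          ~~~~~~~~~^^^^^^^^^^
    return _wrapfunc(a, 'argmax', axis=axis, out=out, **kwds)
    return bound(*args, **kwds)
ValueError: attempt to get argmax of an empty sequence
```

View pics/w9.png

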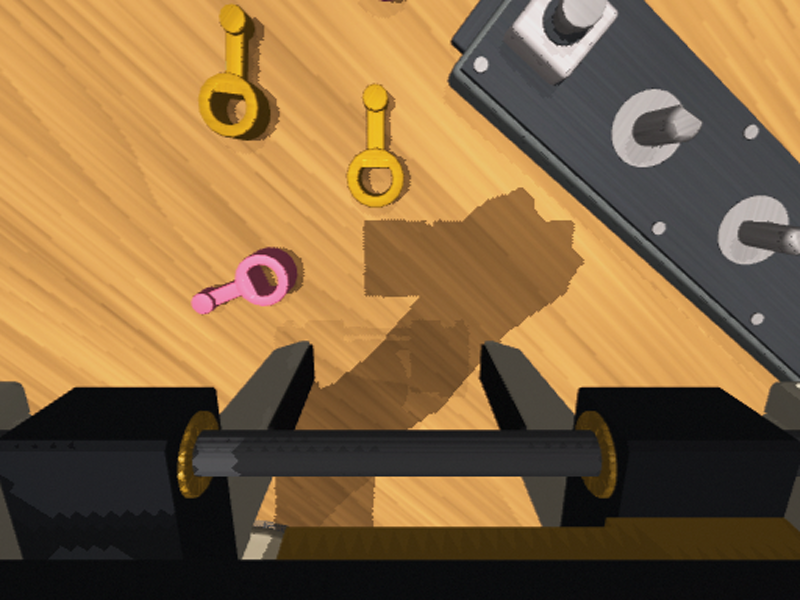

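B (hub at 376,178) has been knocked aside, so I'm refitting it and C.

```bash
python3 - <<'E'
from h import *
i,im=load("w9"); g=plane(i,big((376,178)),.036); c=plane(i,big((234,107)),.036); print(g,c)
for s in[(g[0],g[1],44),(c[0],c[1],37),(.4443,.1937,44)]: print(np.round(fitcrank("w9",*s),4))
m=brass(im)
B=fitcrank("w9",g[0],g[1],44); print(go([B[0],B[1],.025],B[2]-90), proj(i,(B[0],B[1],.036))*1.5625)
E
```

```text
[0.46174119 0.23000007 0.036     ] [0.42536252 0.34293128 0.036     ]
[4.61300e-01 2.30800e-01 4.34608e+01 7.94157e+01 1.59100e+03]
[4.237000e-01 3.475000e-01 3.792220e+01 1.711137e+02 2.231000e+03]
[4.610000e-01 2.306000e-01 4.295200e+01 2.115412e+02 1.454000e+03]
[0.0959, -0.0225, 0.2741, 0.0005, -0.0003, 0.01] [374.57528392 177.47325385]
```

Call:
{"name": "servo_tool", "arguments": {"deltas": [[0.0959,-0.0225,0.06,0,0,0.01],[0.0959,-0.0225,0.12,0,0,0.01],[0.0959,-0.0225,0.15,0,0,0.01],[0.0959,-0.0225,0.15,0,0,0.01],[0.0959,-0.0225,0.2,0,0,0.01],[0.0959,-0.0225,0.235,0,0,0.01],[0.0959,-0.0225,0.26,0,0,0.01],[0.0959,-0.0225,0.274,0,0,0.01],[0.0959,-0.0225,0.274,0,0,0.01],[0.0959,-0.0225,0.274,0,0,0.01]]}}

```text
t: 19.0
eef_pos: [0.4615, 0.2312, 0.0267]
ee_rot: [-2.918, -1.164, -0.003]
ft_force: [-0.4, 0.3, 1.1]
gripper_width: 0.0697
gripper_force: 0.0
```

Call:
{"name": "servo_tool", "arguments": {"deltas": [[0,0,0,0,0,0],[0,0,0,0,0,0],[0,0,0,0,0,0],[0,0,0,0,0,0],[0,0,0,0,0,0],[0,0,0,0,0,0]], "claw": 0, "newtons": 25}}

```text
t: 19.6
eef_pos: [0.4609, 0.2317, 0.0256]
ee_rot: [-2.917, -1.165, -0.001]
ft_force: [-1.3, 0.0, 6.6]
gripper_width: 0.0456
gripper_force: 25.0
```

Call:
{"name": "servo_tool", "arguments": {"deltas": [[0,0,-0.03,0,0,0],[0,0,-0.08,0,0,0],[0,0,-0.14,0,0,0],[0,0,-0.2,0,0,0],[0,0,-0.22,0,0,0],[0,0,-0.22,0,0,0],[0,0,-0.22,0,0,0]]}}

```text
t: 20.3
eef_pos: [0.46, 0.2319, 0.1895]
ee_rot: [-2.916, -1.167, 0.001]
ft_force: [-0.2, 0.3, -2.2]
gripper_width: 0.0463
gripper_force: 25.0
```

```bash
cat >> h.py <<'E'
def held(name,z0):
    """boss centre of a held crank in the tool frame, from the brass seen ahead of the hub"""
    i,im=load(name); m=brass(im); s=sensors.get_obs(); T=R.from_rotvec(s["ee_rot"]); p=s["eef_pos"]
    f=np.array(m,float)
    def cost(q):
        c=p+T.apply([q[0]/1000,q[1]/1000,0]); ax=T.apply([1,0,0]); a=np.arctan2(ax[1],ax[0])+q[2]/100
        P=crank(c[0],c[1],a,z0); S=sil(i,P)
        w=np.zeros_like(f); u,v=proj(i,c+T.apply([.06,0,0])*1.).astype(int); w[max(0,v-30):v+30,u-30:u+30]=1
        return (np.abs(S-f)*w).sum()
    b=min((minimize(cost,[x,0,0],method="Nelder-Mead",options=dict(initial_simplex=[[x,0,0],[x+2,0,0],[x,2,0],[x,0,6]])) for x in(0,-1)),key=lambda b:b.fun)
    return b.x[0],b.x[1],np.degrees(b.x[2]/100),b.fun
E
python3 - <<'E'
from h import *
s=sensors.get_obs();print(s["t"],s["eef_pos"],yaw(),s["gripper_width"],s["gripper_force"]); snap("w10")
print("held x,y mm, deg",np.round(held("w10",s["eef_pos"][2]-.025),2))
print(go([.6369,-.0106,.19],39-90))
E
```

```text
20.3 [0.45999762 0.23188262 0.18951472] -46.39635995126973 0.0462830359881236 24.999295324087143
held x,y mm, deg [-0.36 -0.09 -0.39 45.3 ]
[-0.0516, 0.3967, -0.0015, -0.001, 0.0029, 0.1529]
```

Call:
{"name": "servo_tool", "arguments": {"deltas": [[-0.0516,0.3967,-0.0015,0,0.002,0.153],[-0.0516,0.3967,-0.0015,0,0.002,0.153],[-0.0516,0.3967,-0.0015,0,0.002,0.153],[-0.0516,0.3967,-0.0015,0,0.002,0.153],[-0.0516,0.3967,-0.0015,0,0.002,0.153],[-0.0516,0.3967,-0.0015,0,0.002,0.153],[-0.0516,0.3967,-0.0015,0,0.002,0.153],[-0.0516,0.3967,-0.0015,0,0.002,0.153],[-0.0516,0.3967,-0.0015,0,0.002,0.153],[-0.0516,0.3967,-0.0015,0,0.002,0.153],[-0.0516,0.3967,-0.0015,0,0.002,0.153]]}}

```text
t: 21.45
eef_pos: [0.6371, -0.0091, 0.1909]
ee_rot: [-2.96, -1.05, -0.001]
ft_force: [0.2, 0.3, -1.9]
gripper_width: 0.0462
gripper_force: 25.0
```

```bash
python3 - <<'E'
from h import *
s=sensors.get_obs();print(s["t"],s["eef_pos"],yaw(),s["joints"].round(2))
print(go([.6372,-.0104,.112],39-90))
E
```

```text
21.45 [ 0.63714306 -0.00912342  0.19093065] -50.922054263692225 [-0.55  0.65  0.77  1.87 -0.59  0.86 -0.37]
[-0.0011, 0.0015, 0.1052, -0.0017, -0.0019, 0.0026]
```

Call:
{"name": "servo_tool", "arguments": {"deltas": [[-0.0011,0.0014,0.04,-0.001,-0.001,0],[-0.0011,0.0014,0.075,-0.001,-0.001,0],[-0.0011,0.0014,0.09,-0.001,-0.001,0],[-0.0011,0.0014,0.09,-0.001,-0.001,0],[-0.0011,0.0014,0.096,-0.001,-0.001,0],[-0.0011,0.0014,0.101,-0.001,-0.001,0],[-0.0011,0.0014,0.105,-0.001,-0.001,0],[-0.0011,0.0014,0.105,-0.001,-0.001,0]]}}

```text
t: 22.25
eef_pos: [0.6378, -0.012, 0.1126]
ee_rot: [2.962, 1.048, 0.002]
ft_force: [-0.4, -0.7, -2.0]
gripper_width: 0.046
gripper_force: 25.0
```

Call:
{"name": "servo_tool", "arguments": {"deltas": [[0.0005,-0.0015,0,0,0,0],[0.0005,-0.0015,0.008,0,0,0],[0.0005,-0.0015,0.016,0,0,0],[0.0005,-0.0015,0.024,0,0,0],[0.0005,-0.0015,0.032,0,0,0],[0.0005,-0.0015,0.038,0,0,0],[0.0005,-0.0015,0.043,0,0,0],[0.0005,-0.0015,0.047,0,0,0],[0.0005,-0.0015,0.047,0,0,0]]}}

```text
t: 23.15
eef_pos: [0.6372, -0.0109, 0.0769]
ee_rot: [2.962, 1.048, 0.001]
ft_force: [0.4, 0.1, -1.6]
gripper_width: 0.0462
gripper_force: 25.0
```

Call:
{"name": "servo_tool", "arguments": {"deltas": [[0,0,0.0025,0,0,0],[0,0,0.0025,0,0,0]]}}

```text
t: 23.35
eef_pos: [0.6375, -0.0111, 0.0758]
ee_rot: [2.961, 1.047, 0.002]
ft_force: [-0.9, -0.5, 1.0]
gripper_width: 0.0462
gripper_force: 25.0
```

Call:
{"name": "servo_tool", "arguments": {"deltas": [[0,0,0,0,0,0],[0,0,0,0,0,0],[0,0,0,0,0,0],[0,0,0,0,0,0]], "claw": 0.75}}

```text
t: 23.75
eef_pos: [0.6375, -0.0109, 0.0755]
ee_rot: [2.961, 1.048, 0.002]
ft_force: [-1.0, 0.1, -0.3]
gripper_width: 0.069
gripper_force: 0.0
```

Call:
{"name": "servo_tool", "arguments": {"deltas": [[0,0,-0.04,0,0,0],[0,0,-0.1,0,0,0],[0,0,-0.16,0,0,0],[0,0,-0.2,0,0,0],[0,0,-0.2,0,0,0],[0,0,-0.2,0,0,0]]}}

```text
t: 24.35
eef_pos: [0.6373, -0.0105, 0.2257]
ee_rot: [-2.961, -1.048, -0.003]
ft_force: [0.2, 0.3, -1.1]
gripper_width: 0.0695
gripper_force: 0.0
```

```bash
python3 - <<'E'
from h import *
s=sensors.get_obs();print(s["t"],s["eef_pos"],yaw()); snap("w11")
for z in(.05,.055,.06): print(z,np.round(fitcrank("w11",.6369,-.0106,39,z),4))
print(go([.405,.335,.23],-52.5))
E
```

```text
24.35 [ 0.63731942 -0.01054839  0.22571422] -51.00898239008807
0.05 [ 6.37400e-01 -1.12000e-02  3.89374e+01  1.78898e+02  1.85000e+03]
0.055 [ 6.373000e-01 -1.120000e-02  3.877050e+01  2.433059e+02  1.850000e+03]
0.06 [ 6.377000e-01 -1.040000e-02  3.853490e+01  3.136667e+02  1.850000e+03]
[0.0496, -0.5525, -0.0069, -0.0006, -0.0008, 0.0496]
```

Call:
{"name": "servo_tool", "arguments": {"deltas": [[0.0496,-0.5525,-0.007,0,0,0.05],[0.0496,-0.5525,-0.007,0,0,0.05],[0.0496,-0.5525,-0.007,0,0,0.05],[0.0496,-0.5525,-0.007,0,0,0.05],[0.0496,-0.5525,-0.007,0,0,0.05],[0.0496,-0.5525,-0.007,0,0,0.05],[0.0496,-0.5525,-0.007,0,0,0.05],[0.0496,-0.5525,-0.007,0,0,0.05],[0.0496,-0.5525,-0.007,0,0,0.05],[0.0496,-0.5525,-0.007,0,0,0.05],[0.0496,-0.5525,-0.007,0,0,0.05],[0.0496,-0.5525,-0.007,0,0,0.05],[0.0496,-0.5525,-0.007,0,0,0.05],[0.0496,-0.5525,-0.007,0,0,0.05]]}}

```text
t: 25.8
eef_pos: [0.4063, 0.3337, 0.2305]
ee_rot: [2.976, 1.006, 0.002]
ft_force: [0.2, -0.3, 0.2]
gripper_width: 0.0697
gripper_force: 0.0
```

```bash
python3 - <<'E'
from h import *
s=sensors.get_obs();print(s["t"],s["eef_pos"],yaw(),s["joints"].round(2)); snap("w12")
B=fitcrank("w12",.4236,.3477,37.5); print(np.round(B,4))
print(go([B[0],B[1],.025],B[2]-90))
E
```

```text
25.8 [0.40629399 0.3336893  0.23048344] -52.65730327133734 [-1.44  0.5   0.95  2.09 -0.56  0.83 -1.07]
[4.23000e-01 3.48000e-01 3.68933e+01 6.93020e+01 1.45200e+03]
[0.029, -0.0014, 0.274, 0.001, -0.0016, 0.0157]
```

Call:
{"name": "servo_tool", "arguments": {"deltas": [[0.029,-0.0014,0.06,0,0,0.016],[0.029,-0.0014,0.12,0,0,0.016],[0.029,-0.0014,0.15,0,0,0.016],[0.029,-0.0014,0.2,0,0,0.016],[0.029,-0.0014,0.235,0,0,0.016],[0.029,-0.0014,0.26,0,0,0.016],[0.029,-0.0014,0.274,0,0,0.016],[0.029,-0.0014,0.274,0,0,0.016],[0.029,-0.0014,0.274,0,0,0.016]]}}

```text
t: 26.75
eef_pos: [0.4229, 0.3484, 0.0252]
ee_rot: [2.979, 0.995, 0.001]
ft_force: [0.5, 0.7, -0.0]
gripper_width: 0.07
gripper_force: 0.0
```

Call:
{"name": "servo_tool", "arguments": {"deltas": [[0,0,0,0,0,0],[0,0,0,0,0,0],[0,0,0,0,0,0],[0,0,0,0,0,0],[0,0,0,0,0,0],[0,0,0,0,0,0]], "claw": 0, "newtons": 25}}

```text
t: 27.35
eef_pos: [0.4226, 0.3489, 0.0254]
ee_rot: [-2.979, -0.996, -0.002]
ft_force: [-0.8, -0.8, 5.5]
gripper_width: 0.0458
gripper_force: 25.0
```

Call:
{"name": "servo_tool", "arguments": {"deltas": [[0,0,-0.03,0,0,0],[0,0,-0.08,0,0,0],[0,0,-0.14,0,0,0],[0,0,-0.2,0,0,0],[0,0,-0.22,0,0,0],[0,0,-0.22,0,0,0],[0,0,-0.22,0,0,0]]}}

```text
t: 28.05
eef_pos: [0.4213, 0.3489, 0.1888]
ee_rot: [2.979, 0.998, -0.001]
ft_force: [-0.2, -0.2, -2.3]
gripper_width: 0.0459
gripper_force: 25.0
```

```bash
python3 - <<'E'
from h import *
s=sensors.get_obs();print(s["t"],s["eef_pos"],yaw(),s["gripper_width"],s["gripper_force"]); snap("w13")
print("held x,y mm, deg",np.round(held("w13",s["eef_pos"][2]-.025),2))
print(go([.6262,.1093,.19],10-90))
E
```

```text
28.05 [0.42127261 0.34893684 0.18879333] -52.95989002134621 0.04589207394210482 24.999206364154816
held x,y mm, deg [-2.000e-02 -8.400e-01 -1.050e+00  5.085e+01]
[0.0261, 0.4194, -0.0021, 0.0015, 0.0027, 0.9006]
```

Call:
{"name": "servo_tool", "arguments": {"deltas": [[0.0261,0.4194,-0.002,0.001,0.002,0.9],[0.0261,0.4194,-0.002,0.001,0.002,0.9],[0.0261,0.4194,-0.002,0.001,0.002,0.9],[0.0261,0.4194,-0.002,0.001,0.002,0.9],[0.0261,0.4194,-0.002,0.001,0.002,0.9],[0.0261,0.4194,-0.002,0.001,0.002,0.9],[0.0261,0.4194,-0.002,0.001,0.002,0.9],[0.0261,0.4194,-0.002,0.001,0.002,0.9],[0.0261,0.4194,-0.002,0.001,0.002,0.9],[0.0261,0.4194,-0.002,0.001,0.002,0.9],[0.0261,0.4194,-0.002,0.001,0.002,0.9],[0.0261,0.4194,-0.002,0.001,0.002,0.9],[0.0261,0.4194,-0.002,0.001,0.002,0.9]]}}

```text
t: 29.4
eef_pos: [0.6268, 0.1102, 0.1917]
ee_rot: [-3.128, -0.275, -0.003]
ft_force: [0.3, -0.3, -1.8]
gripper_width: 0.0459
gripper_force: 25.0
```

```bash
python3 - <<'E'
from h import *
s=sensors.get_obs();print(s["t"],s["eef_pos"],yaw(),s["joints"].round(2))
print(go([.6261,.1089,.112],10-90))
E
```

```text
29.4 [0.62680367 0.11017491 0.19168117] -79.9445583057303 [-0.82  0.7   0.92  1.88 -0.7   0.92 -0.95]
[-0.0014, 0.0016, 0.1062, -0.0018, -0.0035, 0.0018]
```

Call:
{"name": "servo_tool", "arguments": {"deltas": [[-0.001,0.0008,0.04,-0.001,-0.002,0],[-0.001,0.0008,0.075,-0.001,-0.002,0],[-0.001,0.0008,0.09,-0.001,-0.002,0],[-0.001,0.0008,0.09,-0.001,-0.002,0],[-0.001,0.0008,0.096,-0.001,-0.002,0],[-0.001,0.0008,0.101,-0.001,-0.002,0],[-0.001,0.0008,0.105,-0.001,-0.002,0],[-0.001,0.0008,0.105,-0.001,-0.002,0]]}}

```text
t: 30.2
eef_pos: [0.6267, 0.1087, 0.113]
ee_rot: [-3.129, -0.274, -0.001]
ft_force: [0.2, -0.3, -2.2]
gripper_width: 0.0459
gripper_force: 25.0
```

Call:
{"name": "servo_tool", "arguments": {"deltas": [[-0.0007,0,0.002,0,0,0],[-0.0007,0,0.009,0,0,0],[-0.0007,0,0.016,0,0,0],[-0.0007,0,0.024,0,0,0],[-0.0007,0,0.032,0,0,0],[-0.0007,0,0.038,0,0,0],[-0.0007,0,0.043,0,0,0],[-0.0007,0,0.047,0,0,0],[-0.0007,0,0.047,0,0,0]]}}

```text
t: 31.1
eef_pos: [0.6259, 0.1085, 0.0772]
ee_rot: [-3.13, -0.273, -0.0]
ft_force: [-0.1, -0.4, -1.5]
gripper_width: 0.0463
gripper_force: 25.0
```

Call:
{"name": "servo_tool", "arguments": {"deltas": [[0,0,0.003,0,0,0],[0,0,0.003,0,0,0]]}}

```text
t: 31.3
eef_pos: [0.6263, 0.1085, 0.0755]
ee_rot: [-3.13, -0.273, -0.002]
ft_force: [-0.8, 0.2, -1.9]
gripper_width: 0.0457
gripper_force: 25.0
```

Call:
{"name": "servo_tool", "arguments": {"deltas": [[0,0,0,0,0,0],[0,0,0,0,0,0],[0,0,0,0,0,0],[0,0,0,0,0,0],[0,0,-0.04,0,0,0],[0,0,-0.1,0,0,0],[0,0,-0.16,0,0,0],[0,0,-0.2,0,0,0],[0,0,-0.2,0,0,0],[0,0,-0.2,0,0,0]], "claw": 0.75}}

```text
t: 32.3
eef_pos: [0.626, 0.1089, 0.2257]
ee_rot: [-3.129, -0.274, -0.003]
ft_force: [0.0, 0.6, -0.7]
gripper_width: 0.0695
gripper_force: 0.0
```

```bash
python3 - <<'E'
from h import *
s=sensors.get_obs();print(s["t"],s["eef_pos"],yaw(),s["joints"].round(2)); snap("w14")
for z in(.05,.055,.06): print(z,np.round(fitcrank("w14",.6261,.1089,10,z),4))
i,im=load("w4"); print("mallet top",plane(i,big((144,275)),.076)); i,im=load("w1"); print(plane(i,big((268,285)),.076))
i,im=load("w4"); a=plane(i,big((0,245)),.048);b=plane(i,big((120,257)),.048); print("handle edge pts",a,b)
print(go([.45,-.09,.25],-80))
E
```

```text
32.3 [0.62599335 0.10886575 0.22567146] -79.99004689788717 [-0.84  0.67  0.96  1.85 -0.66  0.97 -0.98]
0.05 [6.258000e-01 1.089000e-01 8.867400e+00 1.737961e+02 1.859000e+03]
0.055 [6.264000e-01 1.084000e-01 9.527100e+00 2.373686e+02 1.859000e+03]
0.06 [6.267000e-01 1.087000e-01 9.680000e+00 3.080784e+02 1.859000e+03]
mallet top [ 0.45130008 -0.10999886  0.076     ]
[ 0.45021415 -0.11289885  0.076     ]
handle edge pts [ 0.4442623  -0.24516401  0.048     ] [ 0.44548569 -0.14541262  0.048     ]
[-0.2765, 0.2204, -0.0339, -0.0013, 0.0, 0.0003]
```

Call:
{"name": "servo_tool", "arguments": {"deltas": [[-0.2893,0.2926,-0.034,0,0,-0.9],[-0.2893,0.2926,-0.034,0,0,-0.9],[-0.2893,0.2926,-0.034,0,0,-0.9],[-0.2893,0.2926,-0.034,0,0,-0.9],[-0.2893,0.2926,-0.034,0,0,-0.9],[-0.2893,0.2926,-0.034,0,0,-0.9],[-0.2893,0.2926,-0.034,0,0,-0.9],[-0.2893,0.2926,-0.034,0,0,-0.9],[-0.2893,0.2926,-0.034,0,0,-0.9],[-0.2893,0.2926,-0.034,0,0,-0.9],[-0.2893,0.2926,-0.034,0,0,-0.9],[-0.2893,0.2926,-0.034,0,0,-0.9]]}}

```text
t: 33.55
eef_pos: [0.4508, -0.1444, 0.2504]
ee_rot: [2.978, 0.999, 0.0]
ft_force: [-0.3, 0.1, -0.4]
gripper_width: 0.07
gripper_force: 0.0
```

Call:
{"name": "servo_tool", "arguments": {"deltas": [[0,0,0,0,0,-0.9],[0,0,0,0,0,-0.9],[0,0,0,0,0,-0.9],[0,0,0,0,0,-0.9]]}}

```text
t: 33.95
eef_pos: [0.4505, -0.1449, 0.2507]
ee_rot: [2.661, 1.669, 0.002]
ft_force: [0.4, -0.4, -0.7]
gripper_width: 0.0698
gripper_force: 0.0
```

Call:
{"name": "servo_tool", "arguments": {"deltas": [[0,0,0,0,0,-0.9],[0,0,0,0,0,-0.9],[0,0,0,0,0,-0.9],[0,0,0,0,0,-0.9],[0,0,0,0,0,-0.9]]}}

```text
t: 34.45
eef_pos: [0.4504, -0.1452, 0.2507]
ee_rot: [2.208, 2.235, 0.001]
ft_force: [-0.4, 0.3, 0.2]
gripper_width: 0.0696
gripper_force: 0.0
```

```bash
python3 - <<'E'
from h import *
s=sensors.get_obs();print(s["t"],s["eef_pos"],yaw(),s["joints"].round(2)); i=snap("w15")
print(proj(i,(.4508,-.1115,.076))*1.5625,proj(i,(.4508,-.1115,0))*1.5625)
E
```

```text
34.45 [ 0.45041628 -0.14522222  0.2506713 ] 0.6930054043865367 [-0.28  0.3   0.62  2.16 -0.26  0.75  0.52]
[397.09008448 229.4799927 ] [396.91080657 218.9106618 ]
```

View pics/w15.png

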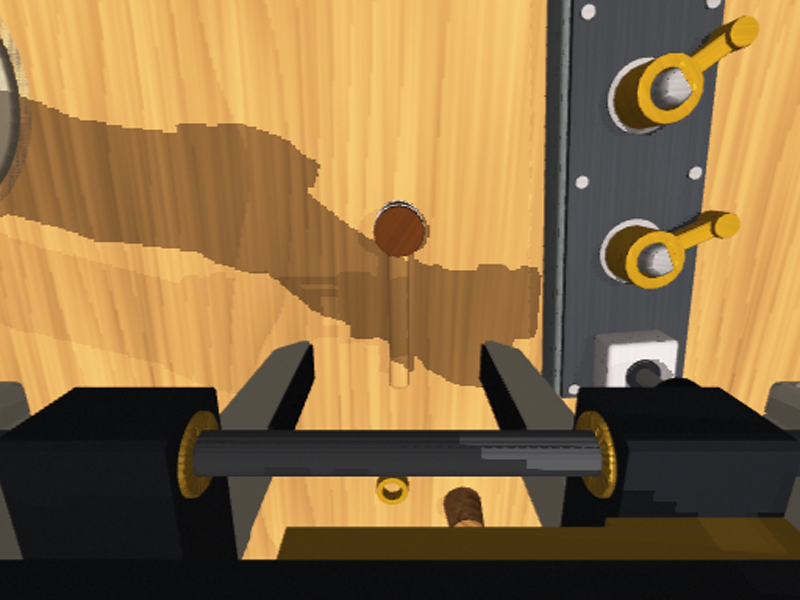

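```bash
python3 - <<'E'
from h import *
i,_=load("w15"); p=plane(i,big((400,230)),.076); print(p); print(go([p[0],p[1],.05],.7))
E
```

```text
[ 0.45282679 -0.11165793  0.076     ]
[0.0447, 0.0036, 0.2675, 0.0011, -0.0005, -0.0005]
```

Call:
{"name": "servo_tool", "arguments": {"deltas": [[0.0447,0.003,0.02,0,0,0],[0.0447,0.003,0.06,0,0,0],[0.0447,0.003,0.12,0,0,0],[0.0447,0.003,0.17,0,0,0],[0.0447,0.003,0.22,0,0,0],[0.0447,0.003,0.25,0,0,0],[0.0447,0.003,0.2675,0,0,0],[0.0447,0.003,0.2675,0,0,0],[0.0447,0.003,0.2675,0,0,0]]}}

```text
t: 35.4
eef_pos: [0.4521, -0.1119, 0.0501]
ee_rot: [2.205, 2.238, -0.0]
ft_force: [-0.7, -0.5, 0.7]
gripper_width: 0.0698
gripper_force: 0.0
```

Call:
{"name": "servo_tool", "arguments": {"deltas": [[0,0,0,0,0,0],[0,0,0,0,0,0],[0,0,0,0,0,0],[0,0,0,0,0,0],[0,0,0,0,0,0],[0,0,0,0,0,0],[0,0,0,0,0,0]], "claw": 0, "newtons": 40}}

```text
t: 36.1
eef_pos: [0.4523, -0.1116, 0.0504]
ee_rot: [2.202, 2.24, 0.002]
ft_force: [-0.5, 0.1, 6.3]
gripper_width: 0.0394
gripper_force: 40.0
```

Call:
{"name": "servo_tool", "arguments": {"deltas": [[0,0,-0.03,0,0,0],[0,0,-0.08,0,0,0],[0,0,-0.14,0,0,0],[0,0,-0.2,0,0,0],[0,0,-0.24,0,0,0],[0,0,-0.24,0,0,0],[0,0,-0.24,0,0,0]]}}

```text
t: 36.8
eef_pos: [0.4518, -0.111, 0.2298]
ee_rot: [2.201, 2.241, 0.002]
ft_force: [-0.6, 0.6, -3.7]
gripper_width: 0.0394
gripper_force: 40.0
```

```bash
python3 - <<'E'
from h import *
s=sensors.get_obs();print(s["t"],s["eef_pos"],yaw(),s["joints"].round(2)); i=snap("w16")
print(go([.6167,.2082,.23],0.7))
E
```

```text
36.8 [ 0.45184043 -0.11103995  0.22979089] 1.0424535015897967 [-0.37  0.33  0.64  2.2  -0.31  0.7   0.51]
[0.4216, 0.2281, -0.0011, -0.0012, -0.0014, 0.0109]
```

Call:
{"name": "servo_tool", "arguments": {"deltas": [[0.4216,0.2281,-0.001,0,0,0],[0.4216,0.2281,-0.001,0,0,0],[0.4216,0.2281,-0.001,0,0,0],[0.4216,0.2281,-0.001,0,0,0],[0.4216,0.2281,-0.001,0,0,0],[0.4216,0.2281,-0.001,0,0,0],[0.4216,0.2281,-0.001,0,0,0],[0.4216,0.2281,-0.001,0,0,0],[0.4216,0.2281,-0.001,0,0,0],[0.4216,0.2281,-0.001,0,0,0],[0.4216,0.2281,-0.001,0,0,0],[0.4216,0.2281,-0.001,0,0,0],[0.4216,0.2281,-0.001,0,0,0]]}}

```text
t: 38.15
eef_pos: [0.6175, 0.2063, 0.2313]
ee_rot: [2.204, 2.239, 0.002]
ft_force: [0.0, -0.8, -3.7]
gripper_width: 0.04
gripper_force: 40.0
```

Call:
{"name": "servo_tool", "arguments": {"deltas": [[0,0,0.03,0,0,0],[0,0,0.06,0,0,0],[0,0,0.08,0,0,0],[0,0,0.09,0,0,0],[0,0,0.09,0,0,0],[0,0,0.09,0,0,0]]}}

```text
t: 38.75
eef_pos: [0.6182, 0.2073, 0.1642]
ee_rot: [2.202, 2.24, 0.002]
ft_force: [-0.2, -0.6, -2.2]
gripper_width: 0.0398
gripper_force: 40.0
```

Call:
{"name": "servo_tool", "arguments": {"deltas": [[0,0,0.006,0,0,0],[0,0,0.012,0,0,0],[0,0,0.018,0,0,0],[0,0,0.023,0,0,0],[0,0,0.027,0,0,0],[0,0,0.027,0,0,0],[0,0,0.027,0,0,0]]}}

```text
t: 39.45
eef_pos: [0.6186, 0.2075, 0.1444]
ee_rot: [2.202, 2.24, 0.004]
ft_force: [-0.3, 0.4, 9.5]
gripper_width: 0.0394
gripper_force: 40.0
```

Call:
{"name": "servo_tool", "arguments": {"deltas": [[0,0,0.002,0,0,0],[0,0,0.004,0,0,0],[0,0,0.004,0,0,0]]}}

```text
t: 39.75
eef_pos: [0.6188, 0.2075, 0.144]
ee_rot: [2.203, 2.24, 0.007]
ft_force: [-7.9, -0.8, 33.5]
gripper_width: 0.0393
gripper_force: 40.1
```

Call:
{"name": "servo_tool", "arguments": {"deltas": [[0,0,-0.01,0,0,0],[0,0,-0.03,0,0,0],[0,0,-0.07,0,0,0],[0,0,-0.12,0,0,0],[0,0,-0.12,0,0,0],[0,0,-0.12,0,0,0]]}}

```text
t: 40.35
eef_pos: [0.6172, 0.2076, 0.2306]
ee_rot: [-2.202, -2.241, -0.001]
ft_force: [-0.0, 0.3, -4.4]
gripper_width: 0.0396
gripper_force: 40.0
```

```bash
python3 - <<'E'
from h import *
s=sensors.get_obs();print(s["t"],s["eef_pos"],yaw(),s["ee_rot"]); i=snap("w17")
print(go([.4525,-.1115,.23],0.7))
E
```

```text
40.35 [0.61721402 0.20758624 0.23055387] 1.0048145260762569 [-2.20182635e+00 -2.24078354e+00 -1.41232141e-03]
[-0.4215, -0.2263, -0.0004, -0.0021, -0.0, 0.0103]
```

Call:
{"name": "servo_tool", "arguments": {"deltas": [[-0.4215,-0.2263,0,-0.001,0,0.01],[-0.4215,-0.2263,0,-0.001,0,0.01],[-0.4215,-0.2263,0,-0.001,0,0.01],[-0.4215,-0.2263,0,-0.001,0,0.01],[-0.4215,-0.2263,0,-0.001,0,0.01],[-0.4215,-0.2263,0,-0.001,0,0.01],[-0.4215,-0.2263,0,-0.001,0,0.01],[-0.4215,-0.2263,0,-0.001,0,0.01],[-0.4215,-0.2263,0,-0.001,0,0.01],[-0.4215,-0.2263,0,-0.001,0,0.01],[-0.4215,-0.2263,0,-0.001,0,0.01],[-0.4215,-0.2263,0,-0.001,0,0.01],[-0.4215,-0.2263,0,-0.001,0,0.01]]}}

```text
t: 41.7
eef_pos: [0.4538, -0.1107, 0.2299]
ee_rot: [2.206, 2.236, 0.001]
ft_force: [-0.5, -0.0, -2.8]
gripper_width: 0.0395
gripper_force: 40.0
```

Call:
{"name": "servo_tool", "arguments": {"deltas": [[0,0,0.06,0,0,0],[0,0,0.12,0,0,0],[0,0,0.17,0,0,0],[0,0,0.21,0,0,0],[0,0,0.228,0,0,0],[0,0,0.228,0,0,0],[0,0,0.228,0,0,0]]}}

```text
t: 42.4
eef_pos: [0.4539, -0.1116, 0.0592]
ee_rot: [2.208, 2.234, 0.001]
ft_force: [0.4, 0.1, -3.5]
gripper_width: 0.0393
gripper_force: 40.0
```

Call:
{"name": "servo_tool", "arguments": {"deltas": [[0,0,0.004,0,0,0],[0,0,0.008,0,0,0],[0,0,0.0105,0,0,0],[0,0,0.0115,0,0,0],[0,0,0.0115,0,0,0]]}}

```text
t: 42.9
eef_pos: [0.4537, -0.1115, 0.0505]
ee_rot: [2.207, 2.234, 0.002]
ft_force: [0.9, 0.5, -3.2]
gripper_width: 0.0391
gripper_force: 40.0
```

Call:
{"name": "servo_tool", "arguments": {"deltas": [[0,0,0.0008,0,0,0],[0,0,0.0008,0,0,0]]}}

```text
t: 43.1
eef_pos: [0.4537, -0.1115, 0.0504]
ee_rot: [2.208, 2.234, 0.003]
ft_force: [-1.6, 1.3, 4.7]
gripper_width: 0.0395
gripper_force: 40.0
```

Contact with the bench. I'll release, rise, and look.

Call:
{"name": "servo_tool", "arguments": {"deltas": [[0,0,0,0,0,0],[0,0,0,0,0,0],[0,0,0,0,0,0],[0,0,0,0,0,0],[0,0,0,0,0,0],[0,0,-0.04,0,0,0],[0,0,-0.1,0,0,0],[0,0,-0.16,0,0,0],[0,0,-0.22,0,0,0],[0,0,-0.26,0,0,0],[0,0,-0.26,0,0,0],[0,0,-0.26,0,0,0]], "claw": 0.75}}

```text
t: 44.3
eef_pos: [0.4535, -0.1111, 0.245]
ee_rot: [2.206, 2.235, 0.004]
ft_force: [-0.3, -0.5, -0.1]
gripper_width: 0.0696
gripper_force: 0.0
```

```bash
python3 - <<'E'
from h import *
s=sensors.get_obs();print(s["t"],s["eef_pos"],yaw()); snap("s3",n="scene"); snap("w18")
k=np.array([.6571,-.2297,.25]); print(go(k,0.7))
E
```

```text
44.3 [ 0.45347281 -0.11107629  0.24498992] 0.7379713974258922
[-0.1613, 0.2705, -0.0084, -0.0009, -0.0009, 0.0001]
```

View pics/s3.png

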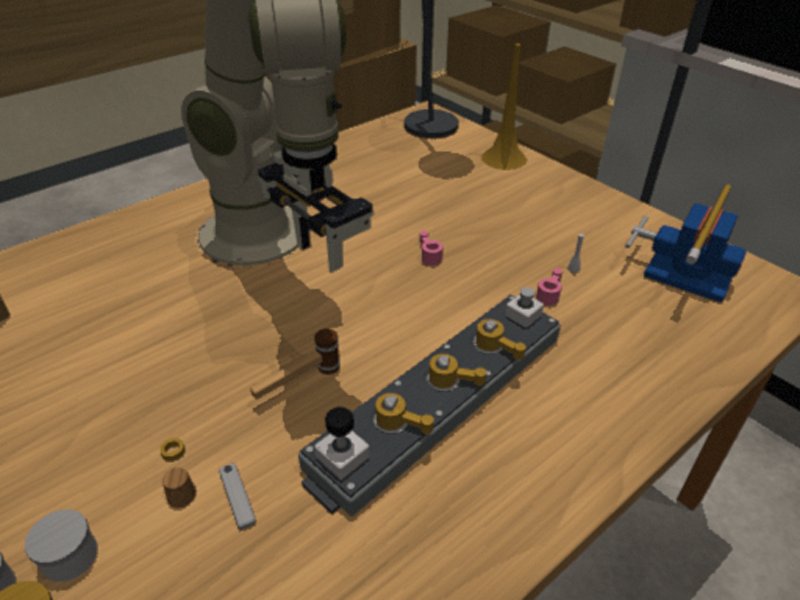

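Call:
{"name": "servo_tool", "arguments": {"deltas": [[-0.1613,0.2705,-0.008,0,0,0],[-0.1613,0.2705,-0.008,0,0,0],[-0.1613,0.2705,-0.008,0,0,0],[-0.1613,0.2705,-0.008,0,0,0],[-0.1613,0.2705,-0.008,0,0,0],[-0.1613,0.2705,-0.008,0,0,0],[-0.1613,0.2705,-0.008,0,0,0],[-0.1613,0.2705,-0.008,0,0,0],[-0.1613,0.2705,-0.008,0,0,0]], "claw": 0, "newtons": 20}}

```text
t: 45.3
eef_pos: [0.6567, -0.2295, 0.2507]
ee_rot: [-2.208, -2.234, -0.002]
ft_force: [0.2, -0.1, 0.9]
gripper_width: 0.0027
gripper_force: 0.0
```

Call:
{"name": "servo_tool", "arguments": {"deltas": [[0,0,0.04,0,0,0],[0,0,0.08,0,0,0],[0,0,0.11,0,0,0],[0,0,0.11,0,0,0],[0,0,0.11,0,0,0]]}}

```text
t: 45.8
eef_pos: [0.6576, -0.2299, 0.1693]
ee_rot: [2.208, 2.234, 0.002]
ft_force: [0.8, 0.2, 0.7]
gripper_width: 0.0003
gripper_force: 0.0
```

Tips are at 0.161; pushing down to a TCP height of about 0.127.

Call:
{"name": "servo_tool", "arguments": {"deltas": [[0,0,0.008,0,0,0],[0,0,0.016,0,0,0],[0,0,0.024,0,0,0],[0,0,0.032,0,0,0],[0,0,0.04,0,0,0],[0,0,0.048,0,0,0],[0,0,0.055,0,0,0],[0,0,0.057,0,0,0],[0,0,0.057,0,0,0]]}}

```text
t: 46.7
eef_pos: [0.6581, -0.2302, 0.1263]
ee_rot: [2.207, 2.234, 0.003]
ft_force: [-0.3, 2.2, 10.0]
gripper_width: 0.0004
gripper_force: 5.1
```

Call:
{"name": "servo_tool", "arguments": {"deltas": [[0,0,0.0015,0,0,0],[0,0,0.003,0,0,0],[0,0,0.003,0,0,0]]}}

```text
t: 47.0
eef_pos: [0.6582, -0.2303, 0.1262]
ee_rot: [2.207, 2.233, 0.005]
ft_force: [-6.1, 4.8, 26.2]
gripper_width: 0.0
gripper_force: 13.5
```

Hard stop, so the knob is home. I'll raise and verify before handing in.

Call:
{"name": "servo_tool", "arguments": {"deltas": [[0,0,-0.01,0,0,0],[0,0,-0.05,0,0,0],[0,0,-0.11,0,0,0],[0,0,-0.17,0,0,0],[0,0,-0.2,0,0,0],[0.1,0,-0.2,0,0,0],[0.2,0,-0.2,0,0,0],[0.25,0,-0.2,0,0,0],[0.25,0,-0.2,0,0,0],[0.25,0,-0.2,0,0,0]]}}

```text
t: 48.0
eef_pos: [0.6555, -0.0352, 0.2721]
ee_rot: [-2.197, -2.242, -0.002]
ft_force: [0.0, -0.3, 0.0]
gripper_width: 0.0005
gripper_force: 0.0
```

```bash
python3 - <<'E'
from h import *
s=sensors.get_obs();print(s["t"],s["eef_pos"]); snap("s4",n="scene")
E
```

```text
48.0 [ 0.6554733  -0.03523879  0.2720766 ]
```

View pics/s4.png

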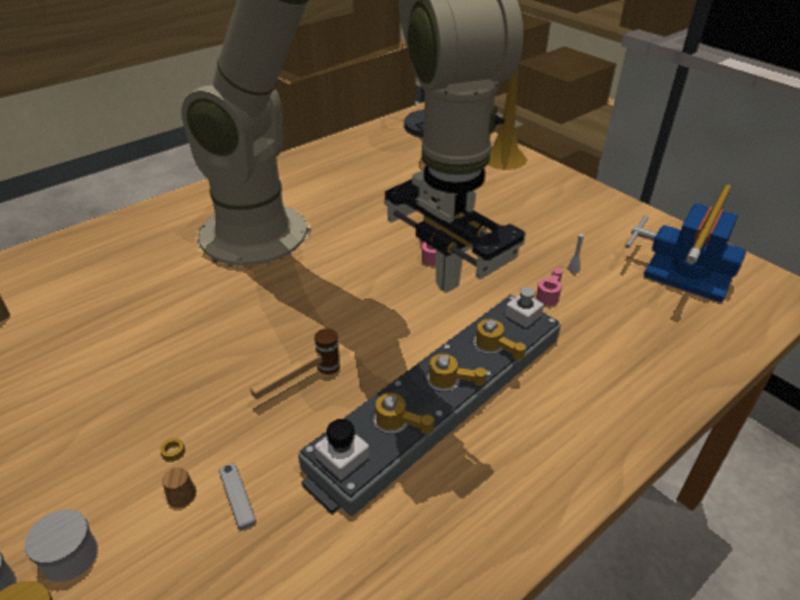

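The knob (341,432) is down, all three cranks are seated, the mallet is upright, and the bystanders haven't moved.

```bash
python3 -c "
from station import ctrl; print(ctrl.finish_job())"
```

```text
the job is handed in; nothing more can be done
None
```

I handed the job in at about 48 s: all three cranks are seated on their spindles, the clutch pin was driven to its stop with the mallet and let spring back, the mallet is upright on the bench and the stop knob is home; the hand-in returned no verdict.

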